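# Set, lock and switch on the portion feeder

## Task

Get the portion feeder ready for the next batch: turn the black setting knob until its white pointer points straight at the orange index tab, then turn the lock ring under the knob clockwise by its blue handle until it is fully tight. With the setting locked, switch the power on at the grey switch box: pull the red toggle out along its length to free it from its gate, flip it over to the green side and let it drop fully into its notch. Leave the index tab and the things standing round about where they are.

Things in the scene. Friction and masses are not known exactly. Their poses are not given: they have to be found in the camera images.
- feeder: portion feeder, a low aluminium machine 250 mm (x) by 236 mm (y), fixed to the worktop. Origin on the worktop under the vertical axis that knob, lock ring and tab share; its housing reaches from x = -105 to +85 mm and y = -110 to +110 mm, top at z = 50 mm; a belt bed (top z = 65 mm) lies behind it up to x = 138 mm. Scale ticks lie on a black disc of radius 68 mm, top z = 53 mm, round the +x direction
- set_knob (a joint): angle of the black knob, rad: 0 when the pointer points along the feeder's +x, grows anticlockwise seen from above, range -1.5 to 1.5; friction about 0.06 N m, stays where it is left
- knob_grip (a point): on the knob's axis, 104.5 mm above the worktop. The grip is an upright bar 66 mm long (this point's x, the pointer's direction), 16 mm thick (its y) and 40 mm high, from z = 78.5 to 118.5 mm; under it is a round flange of radius 36 mm. Pinch the bar across its thickness and turn about the vertical axis through this point
- pointer_tip (a point): tip of the knob's white pointer, 58 mm from the axis; its x axis points outward along the pointer
- index_tab (a joint): angle of the orange tab round the same axis, same zero and sense as set_knob: the pointer is on the tab when the two are equal. The knob never needs more than 1.5 rad
- tab_tip (a point): inner tip of the orange index tab (14 x 12 x 20 mm, clipped on the dial's rim), 59 mm from the axis; its x axis points outward through the tab
- lock_ring (a joint): turn of the steel lock ring (radius 50 mm, z = 53.5 to 67.5 mm), rad: 0 fully loose, grows clockwise seen from above, 1.15 against its stop = tight; friction about 0.2 N m (2.3 N at the handle), a little more near the stop, where it clamps the knob (then held with about 0.5 N m); stays where it is left
- ring_post (a point): centre of the ring's blue upright round handle, 18 mm thick, from z = 69.5 to 115.5 mm (this point at 95.5 mm), 88 mm from the ring's axis; this point's x axis points outward from the axis. With the ring at 0 it stands at 3.25 rad from the feeder's +x (anticlockwise from above), so it lies on the robot's side; it is swept clockwise in an arc about the vertical axis through the feeder's origin
- switch_box: grey power switch box 130 mm (x) by 100 mm (y) by 60 mm high, fixed to the worktop, red mark on its -x end (off), green mark on its +x end (on). Origin on the worktop under the toggle. Two steel gate cheeks with notches stand on it, at y = -17 and +17 mm, 58 mm long in x, up to 107 mm above the worktop
- toggle_pivot (a point): pivot of the toggle, 60 mm above the worktop over the box's origin; the toggle rocks about the box's y axis through this point
- toggle (a joint): rocking angle of the red toggle, rad: 0 = off, leaning 0.4 rad from vertical to the box's -x side; 0.8 = on, leaning 0.4 rad to its +x side. Its cross pin lies in a notch of the gate; it can pass the middle only when pulled out by 11 mm or more; friction about 0.06 N m
- toggle_pull (a joint): how far the toggle is pulled out along its own length, m: 0 = home, at most 0.015; a spring draws it home, 2.5 N at 0 and 7 N at full pull
- toggle_head (a point): middle of the red toggle's round grip, on its axis, 92 mm from the pivot when home; z axis points outward along the toggle (the way to pull). The grip is 18 mm thick 20 mm below this point, 24 mm thick 12 mm above it, and ends 23 mm above it. Pinch it along the box's y axis, so that it can rock between the pads
- date_stamp: wooden hand stamp 31 x 52 x 81 mm, loose bystander; origin under its middle
- tea_glass: waisted tea glass 62 x 62 x 86 mm, loose bystander; origin under its middle
- colour_jar: black jar 42 x 42 x 52 mm, loose bystander; origin under its middle
- scraper_white: white plastic dough scraper 66 x 140 x 9 mm lying flat, loose bystander; origin under its middle

How it is judged (in metres and radians):
On the way, in this order (a step that is already met when the one before it is completed fails the run):
1. the pointer points at the orange tab (within 0.08 rad) while the lock ring is still loose (angle between the x axis of pointer_tip and the x axis of tab_tip, either way round below 0.08 rad and value of joint lock_ring below 0.5 rad and value of joint toggle below 0.2 rad), for 0.2 s.
2. the lock ring is tight, the pointer still on the tab and the toggle still off (angle between the x axis of pointer_tip and the x axis of tab_tip, either way round below 0.08 rad and value of joint lock_ring above 1.07 rad and value of joint toggle below 0.2 rad), for 0.2 s.
3. the toggle is pulled out of its gate (value of joint toggle_pull above 0.009 m).
4. the toggle is over on the green side (value of joint toggle above 0.65 rad), for 0.1 s.
At the end, for the whole second after the job is handed in: the pointer is within 0.08 rad of the orange tab, the lock ring is tight (1.07 rad or more), the toggle is on the green side (0.65 rad or more) and home in its notch (pulled out by less than 3 mm), the tab is within 6 mm of where it was (angle between the x axis of pointer_tip and the x axis of tab_tip, either way round below 0.08 rad and value of joint lock_ring above 1.07 rad and value of joint toggle above 0.65 rad and value of joint toggle_pull below 0.003 m and distance of tab_tip from where it was at the start of the episode below 0.006 m); the robot touches nothing.
It fails at once if the index tab is pushed round (6 mm) (distance of tab_tip from where it was at the start of the episode above 0.006 m).
It fails at once if a bystander is shifted by more than 30 mm or knocked over (distance of any of date_stamp, tea_glass, colour_jar, scraper_white from where it was at the start of the episode above 0.03 m or angle between any of date_stamp, tea_glass, colour_jar's own z axis and vertical above 0.5 rad).
It also fails if it takes over 61 s, if anything falls off the work surface, if the arm or the gripper's body presses on something with over 40 N, if the wrist force passes 120 N, or if a joint passes its speed limit or range.

## Robot

A 7-joint arm with a two-finger parallel gripper is mounted at the origin on a cart in front of the work surface, level with it; the furniture and walls round the work are solid. World frame = base frame: x ahead of the robot, y to its left, z up, the work surface at z = 0. Lengths are in mm, angles in rad, forces in N, time in s.
With the tool pointing down it reaches from about 425 to 1025 mm from the base axis. Payload 3.6 kg.
Tool frame: the origin (TCP) lies at the very end of the fingers, on their centre line; the grasp point (between the pads) lies 19 mm behind it (env.tcp_to_grasp is the z of the grasp point in the tool frame, in mm); z points along the fingers, y is the line along which they close (so a half turn about z gives the same grasp; the last joint's range is limited). The gripper opens to 85 mm and grips with 20 to 120 N. Pads are 22 mm wide; open, the fingers measure 114 mm over their backs; the gripper's body (76 mm by 85 mm) begins 54 mm behind the grasp point. The pads swing forward as they close: fully open they stand 13 mm farther back than shut.
Start: joints at [1.129, 0.591, 0.048, 1.609, -0.033, 0.943, -0.034], TCP at [247.104, -681.593, 231.302] pointing down, gripper open.
Joint ranges: [-2.69, 2.69], [-0.47, 2.24], [-1.27, 1.36], [0.19, 2.51], [-1.53, 4.68], [0.08, 2.07], [-3.09, 3.09]. Speed limits (rad/s): [2.57, 2.57, 3.14, 3.14, 3.14, 3.14, 3.14].

## Interface

Orientations are given as a rotation vector (axis times angle).
In Python, from workcell import env gives the robot as it stands.
- The arm moves only by the tool apply_moves, never from a script. Its argument "steps" is a list of rows, each an object with "travel": the shift along the tool's x, y, z each as a share of 25 mm, from -1 to 1, a list of three; "turn": the turn, a rotation vector about the tool's x, y, z each as a share of 5 degrees, from -1 to 1, a list of three. In form: [{"travel": [dx, dy, dz], "turn": [rx, ry, rz]}, ...]. A call has 1 to 5 rows; each row shifts and turns the commanded pose from where the row before left it, along the tool's axes as they then stand; what a row does not reach is not made up. A row lasts 1/12 s, in which the tool goes at most 41.7 mm and 7.16 degrees, less where a joint would pass 70% of its speed; a pose out of reach is approached as far as the arm can. A call with a number of a shift or a turn outside -1 to 1 is refused whole. A call with a gripper value outside its range is refused whole. "claw" is the opening, from 0 (shut) to 1 (fully open), set as the call begins (left out, the last holds). The fingers move at their own pace and stop on an object; "squeeze" is the grip in N (left out, the last holds). Time passes only in rows, so rows that do not move let the fingers close. It gives the time, the measured TCP pose, the force, the opening and the grip force at its end, in the units of the state.
- env.get_state(): the state, without advancing time (a new reading comes with each control period).
- env.grab_frame(name): name is "side" or "top"; returns the picture (480x640x3 uint8, red, green, blue); there is no depth.
- env.get_calibration(name): a dict with "fx", "fy", "cx", "cy" (pixels), "world_from_camera" (4x4, takes a point from camera to world coordinates). Camera axes: x right, y down, z forward; pixel columns grow to the right and rows downward; lengths in mm; the calibration is good to about 2 mm. A picture is of the moment at which its call begins. get_calibration takes no time and is no camera call.
- env.close_job(): hands the job in; it is judged then, once.
The state is a dict: "time_s": time; "joint_positions": joint angles; "qd": joint speeds; "effort": joint torques, N m; "ee_pos": TCP position; "tool_rot": TCP orientation; "contact_force": force on the tool from outside, world axes, zero at the start; "torque": the same for the moment, N m; "width": opening from 0.0 (shut) to 1.0 (fully open); "grasp_force": force on a finger pad.
Only numpy, scipy, OpenCV 4.12 (cv2) and the standard library are available. Lean on these libraries where they do the work, as an engineer would, in place of code of your own. Each camera call takes 0.05 s, during which the arm holds its last target. There are 200 camera calls.

## Working session

There is one attempt and no reset: what is moved stays moved. The work goes in short steps, Python scripts to look and compute and a tool call to move; the robot and the scene stay as the last step left them, time stands still between calls to the robot, and variables do not carry over. Pictures are saved under pics/ and viewed, at most 10 in all, crops included, and the job is handed in when it is done.

Besides the shell and the picture viewer there is one more tool, called after "Call:" as a command line: name --argument value ..., lists and objects as JSON in quotes. apply_moves: Moves the arm, as the interface text tells. Shift numbers are shares of 25 mm and turn numbers shares of 5 degrees, none past 1 either way. Its arguments: {"type":"object","properties":{"steps":{"type":"array"},"claw":{"type":"number"},"squeeze":{"type":"number"}},"required":["steps"]}

```bash
mkdir -p pics; python3 - <<'E'
from workcell import env
import cv2
for n in("side","top"):
    cv2.imwrite(f"pics/{n}0.png",env.grab_frame(n)[:,:,::-1])
    c=env.get_calibration(n);print(n,c)
s=env.get_state();print(s['ee_pos'],s['tool_rot'],s['width'],s['time_s'])
E
```

```text
side {'fx': 538.7646994684424, 'fy': 538.7646994684424, 'cx': 327.31257703627375, 'cy': 238.11589079034906, 'world_from_camera': array([[-8.91369640e-01, -2.40348156e-01,  3.84308377e-01,
         1.47872500e+01],
       [-4.52660614e-01,  4.27796313e-01, -7.82360967e-01,
         1.07825493e+03],
       [ 2.36333093e-02, -8.71334080e-01, -4.90120789e-01,
         7.94817999e+02],
       [ 0.00000000e+00,  0.00000000e+00,  0.00000000e+00,
         1.00000000e+00]])}
top {'fx': 555.4895415051116, 'fy': 555.4895415051116, 'cx': 313.6184332918722, 'cy': 243.70375299443043, 'world_from_camera': array([[ 8.94972623e-04, -9.89389633e-01,  1.45283698e-01,
         2.91764229e+02],
       [-9.99999488e-01, -8.16837752e-04,  5.97461127e-04,
        -2.93722931e+01],
       [-4.72448637e-04, -1.45284158e-01, -9.89389858e-01,
         1.82899088e+03],
       [ 0.00000000e+00,  0.00000000e+00,  0.00000000e+00,
         1.00000000e+00]])}
[ 246.83357609 -680.85052743  230.25861639] [-3.09217998e+00 -5.43417134e-01  7.62411562e-04] 0.9971660640236696 0.1
```

View pics/top0.png

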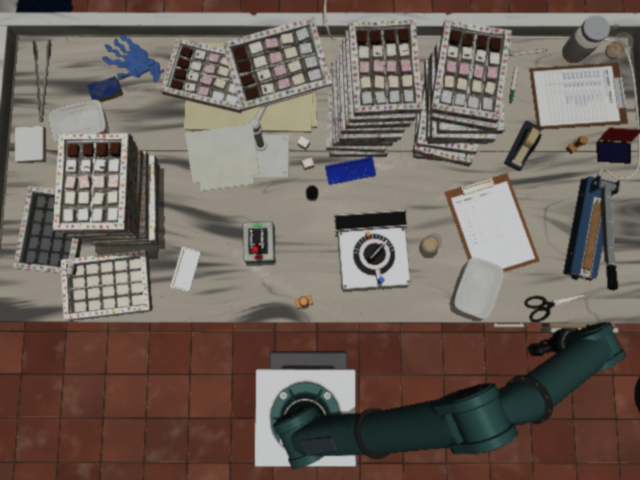

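View pics/side0.png

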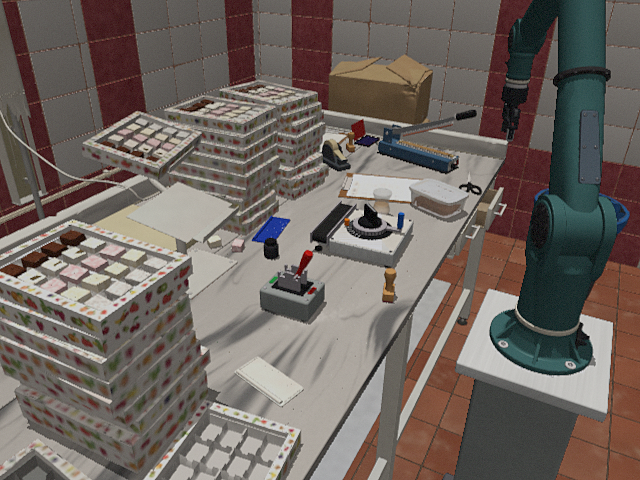

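The top view shows the feeder at about (375,252), the switch box at (258,243), the stamp at (304,301), the glass at (430,243), the jar at (312,192) and the scraper at (185,268). I'll enlarge the two mechanisms.

```bash
python3 - <<'E'
import cv2,numpy as np
a=cv2.imread("pics/top0.png");b=cv2.imread("pics/side0.png")
c=cv2.resize(a[205:300,330:450],None,fx=6,fy=6,interpolation=cv2.INTER_CUBIC)
cv2.imwrite("pics/c1.png",c)
c=cv2.resize(a[210:310,235:315],None,fx=5,fy=5,interpolation=cv2.INTER_CUBIC)
d=cv2.resize(b[240:325,250:330],None,fx=5,fy=5,interpolation=cv2.INTER_CUBIC)
o=np.zeros((500,800,3),np.uint8);o[:500,:400]=c;o[:425,400:]=d
cv2.imwrite("pics/c2.png",o)
E
```

```text
(no output)
```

View pics/c1.png

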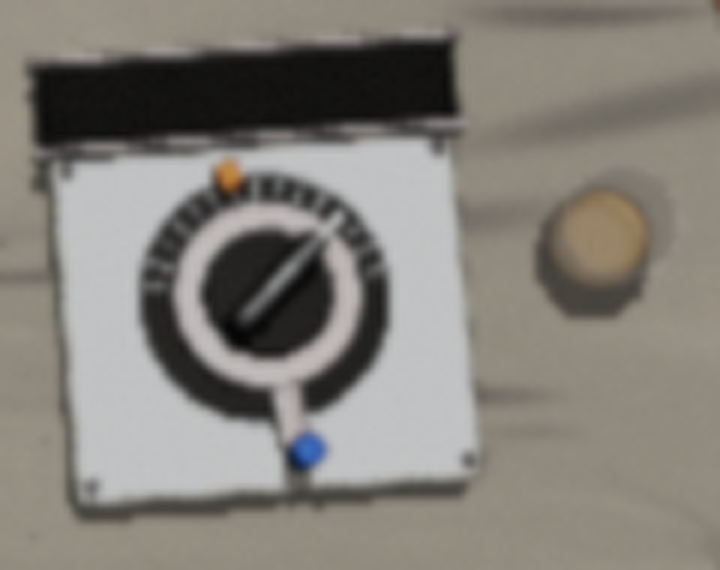

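View pics/c2.png

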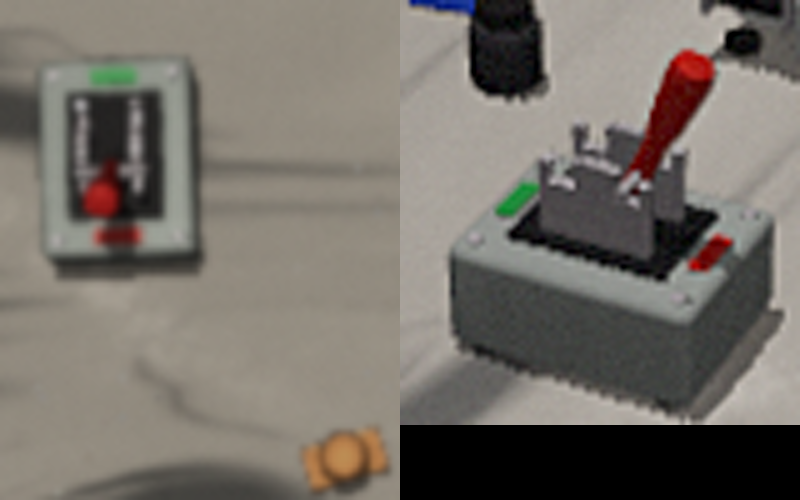

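Enlarged:
- **Feeder:** ring centre (269,295), tab (229,175), pointer from (240,323) to (335,222) and blue handle (308,447).
- **Switch box:** green mark (113,76), red mark (118,236) and toggle head top (102,198). The toggle is on the red side.

```bash
cat >h.py <<'E'
import numpy as np
from workcell import env
def ray(n,u,v):
    c=env.get_calibration(n);T=c["world_from_camera"]
    return T[:3,3],T[:3,:3]@np.array([(u-c["cx"])/c["fx"],(v-c["cy"])/c["fy"],1])
def at(n,u,v,z):
    o,d=ray(n,u,v);return (o+d*(z-o[2])/d[2])[:2]
def proj(n,p):
    c=env.get_calibration(n);T=c["world_from_camera"];q=T[:3,:3].T@(np.array(p)-T[:3,3])
    return q[0]/q[2]*c["fx"]+c["cx"],q[1]/q[2]*c["fy"]+c["cy"]
E
python3 - <<'E'
from h import *
np.set_printoptions(precision=1,suppress=True)
f=lambda u,v,z:at("top",330+(u+.5)/6-.5,205+(v+.5)/6-.5,z)
for n,u,v,z in [("FL",75,497,50),("FR",472,482,50),("BR",450,135,50),("BL",50,160,50),("disc",265,295,53),("ring",269,295,67.5),("post",308,447,115.5),("tab",229,175,73),("tip",335,222,118),("tip75",335,222,80),("tail",240,323,118),("glass",602,235,86)]:print(n,f(u,v,z))
g=lambda u,v,z:at("top",235+(u+.5)/5-.5,210+(v+.5)/5-.5,z)
for n,u,v,z in [("bl",40,62,60),("br",190,60,60),("fr",198,255,60),("fl",45,260,60),("green",113,76,60),("red",118,236,60),("head",102,198,165),("stamp",345,458,81)]:print(n,g(u,v,z))
print(at("top",312,192,52))
# side view toggle head top
print("side head",at("side",250+695/5,240+70/5,165))
E
```

```text
FL [ 411.7 -119.5]
FR [ 419.9 -331.4]
BR [ 607.8 -324. ]
BL [ 593.9 -107.2]
disc [ 520.  -222.1]
ring [ 518.1 -222.7]
post [ 433.1 -236.3]
tab [ 582.  -201.7]
tip [ 549.9 -252. ]
tip75 [ 555.6 -256.9]
tail [ 497.  -201.9]
glass [ 547.9 -397.1]
bl [622.4 201.7]
br [623.7 104.6]
fr [496.7  98. ]
fl [493.4 196. ]
green [613.2 154.3]
red [508.9 149.4]
head [519.2 148.8]
stamp [366.4   2.9]
[724.  -22.8]
side head [352.5  69.8]
```

Call:
apply_moves --steps '[{"travel":[0.915,-0.753,0],"turn":[0,0,0]},{"travel":[0.915,-0.753,0],"turn":[0,0,0]},{"travel":[0.915,-0.753,0],"turn":[0,0,0]},{"travel":[0.915,-0.753,0],"turn":[0,0,0]},{"travel":[0.915,-0.753,0],"turn":[0,0,0]}]' --claw 1 --squeeze 40

```text
time_s: 0.52
ee_pos: [322.9, -552.5, 230.8]
tool_rot: [-3.093, -0.543, 0.001]
contact_force: [1.1, 0.3, 0.2]
width: 1.0
grasp_force: 0.0
```

Call:
apply_moves --steps '[{"travel":[0.915,-0.753,0],"turn":[0,0,0]},{"travel":[0.915,-0.753,0],"turn":[0,0,0]},{"travel":[0.915,-0.753,0],"turn":[0,0,0]},{"travel":[0.915,-0.753,0],"turn":[0,0,0]},{"travel":[0.915,-0.753,0],"turn":[0,0,0]}]'

```text
time_s: 0.93
ee_pos: [398.3, -425.1, 230.9]
tool_rot: [-3.094, -0.543, 0.001]
contact_force: [-0.4, -0.6, 0.4]
width: 0.999
grasp_force: 0.0
```

Call:
apply_moves --steps '[{"travel":[0.915,-0.753,0],"turn":[0,0,0]},{"travel":[0.915,-0.753,0],"turn":[0,0,0]},{"travel":[0.915,-0.753,0],"turn":[0,0,0]},{"travel":[0.915,-0.753,0],"turn":[0,0,0]},{"travel":[0.915,-0.753,0],"turn":[0,0,0]}]'

```text
time_s: 1.35
ee_pos: [473.7, -297.7, 231.0]
tool_rot: [-3.094, -0.544, 0.001]
contact_force: [1.0, -1.0, 0.3]
width: 1.0
grasp_force: 0.0
```

Call:
apply_moves --steps '[{"travel":[0.915,-0.753,0],"turn":[0,0,0]},{"travel":[0.915,-0.753,0],"turn":[0,0,0]},{"travel":[0.915,-0.753,0],"turn":[0,0,0]},{"travel":[0,0,0],"turn":[0,0,1]},{"travel":[0,0,0],"turn":[0,0,1]}]'

```text
time_s: 1.77
ee_pos: [519.9, -219.7, 231.0]
tool_rot: [-3.128, -0.274, -0.0]
contact_force: [-0.5, -0.4, 0.6]
width: 1.003
grasp_force: 0.0
```

Call:
apply_moves --steps '[{"travel":[0,0,0],"turn":[0,0,1]},{"travel":[0,0,0],"turn":[0,0,1]},{"travel":[0,0,0],"turn":[0,0,1]},{"travel":[0,0,0],"turn":[0,0,1]},{"travel":[0,0,0],"turn":[0,0,1]}]'

```text
time_s: 2.18
ee_pos: [518.3, -222.5, 230.9]
tool_rot: [-3.113, 0.419, 0.001]
contact_force: [-0.6, -0.0, 0.4]
width: 1.004
grasp_force: 0.0
```

Call:
apply_moves --steps '[{"travel":[0,0,0],"turn":[0,0,1]},{"travel":[0,0,0],"turn":[0,0,1]},{"travel":[0,0,0],"turn":[0,0,1]},{"travel":[0,0,0],"turn":[0,0,1]},{"travel":[0,0,0],"turn":[0,0,1]}]'

```text
time_s: 2.6
ee_pos: [518.3, -222.5, 230.9]
tool_rot: [2.949, -1.083, -0.001]
contact_force: [-0.6, 0.1, 0.2]
width: 0.998
grasp_force: 0.0
```

Call:
apply_moves --steps '[{"travel":[0,0,0],"turn":[0,0,0.66]},{"travel":[0,0,0],"turn":[0,0,0]},{"travel":[0,0,0],"turn":[0,0,0]}]'

```text
time_s: 2.85
ee_pos: [518.5, -222.4, 231.0]
tool_rot: [2.92, -1.158, -0.001]
contact_force: [-0.1, -0.4, 0.1]
width: 0.999
grasp_force: 0.0
```

```bash
cat >>h.py <<'E'
from scipy.spatial.transform import Rotation as R
def go(x,y,z,phi):
    "tool-frame shift (mm) and turn (deg) from the measured pose to a downward pose with tool x at phi (rad)"
    s=env.get_state();A=R.from_rotvec(s["tool_rot"]);M=A.as_matrix()
    B=R.from_matrix(np.array([[np.cos(phi),np.sin(phi),0],[np.sin(phi),-np.cos(phi),0],[0,0,-1]]).T.reshape(3,3).T)
    print("t %.2f"%s["time_s"],"pos",s["ee_pos"].round(1),"phi %.3f"%np.arctan2(M[1,0],M[0,0]),"zaxis",M[:,2].round(3),"F",np.round(s["contact_force"],1),"w %.3f"%s["width"],"g %.1f"%s["grasp_force"])
    print("shift",(M.T@(np.array([x,y,z])-s["ee_pos"])).round(1),"turn deg",np.degrees((A.inv()*B).as_rotvec()).round(2))
E
python3 -c "
from h import *
go(518.5,-222,88,-.757)
print('side head',at('side',250+295/5,240+70/5,165))
print(at('side',250+295/5,240+70/5,160), env.get_state()['joint_positions'])"
```

```text
t 2.85 pos [ 518.5 -222.4  231. ] phi -0.755 zaxis [-0.001  0.    -1.   ] F [-0.1 -0.4  0.1] w 0.999 g 0.0
shift [ -0.2  -0.4 143. ] turn deg [0.03 0.03 0.11]
side head [511.60653526 158.58975767]
[515.55068489 151.28871854] [ 0.12380223  0.4000982   0.26721967  1.98418048 -0.14705897  0.77627077
 -1.84970408]
```

Call:
apply_moves --steps '[{"travel":[0,0,1],"turn":[0,0,0]},{"travel":[0,0,1],"turn":[0,0,0]},{"travel":[0,0,1],"turn":[0,0,0]},{"travel":[0,0,1],"turn":[0,0,0]},{"travel":[0,0,1],"turn":[0,0,0]}]'

```text
time_s: 3.27
ee_pos: [518.8, -222.6, 105.3]
tool_rot: [-2.92, 1.158, -0.001]
contact_force: [0.2, -0.3, 0.1]
width: 0.998
grasp_force: 0.0
```

Call:
apply_moves --steps '[{"travel":[0,0,0.72],"turn":[0,0,0]},{"travel":[0,0,0],"turn":[0,0,0]},{"travel":[0,0,0],"turn":[0,0,0]}]'

```text
time_s: 3.52
ee_pos: [518.0, -222.5, 87.6]
tool_rot: [-2.92, 1.16, 0.004]
contact_force: [-0.2, 0.2, 0.5]
width: 1.0
grasp_force: 0.0
```

Call:
apply_moves --steps '[{"travel":[0,0,0],"turn":[0,0,0]},{"travel":[0,0,0],"turn":[0,0,0]},{"travel":[0,0,0],"turn":[0,0,0]},{"travel":[0,0,0],"turn":[0,0,0]},{"travel":[0,0,0],"turn":[0,0,0]}]' --claw 0 --squeeze 30

```text
time_s: 3.93
ee_pos: [519.2, -222.8, 89.1]
tool_rot: [-2.919, 1.16, -0.002]
contact_force: [0.1, 0.4, -0.1]
width: 0.299
grasp_force: 0.0
```

Call:
apply_moves --steps '[{"travel":[0,0,0],"turn":[0,0,0]},{"travel":[0,0,0],"turn":[0,0,0]},{"travel":[0,0,0],"turn":[0,0,0]},{"travel":[0,0,0],"turn":[0,0,0]},{"travel":[0,0,0],"turn":[0,0,0]}]'

```text
time_s: 4.35
ee_pos: [519.3, -222.5, 89.0]
tool_rot: [-2.919, 1.16, -0.001]
contact_force: [-0.7, 1.4, 5.1]
width: 0.18
grasp_force: 34.1
```

Call:
apply_moves --steps '[{"travel":[0,0,0],"turn":[0,0,-0.8]},{"travel":[0,0,0],"turn":[0,0,-0.8]},{"travel":[0,0,0],"turn":[0,0,-0.8]},{"travel":[0,0,0],"turn":[0,0,-0.8]},{"travel":[0,0,0],"turn":[0,0,-0.8]}]'

```text
time_s: 4.77
ee_pos: [519.9, -221.7, 89.0]
tool_rot: [-3.077, 0.63, -0.002]
contact_force: [1.0, 3.4, 5.4]
width: 0.183
grasp_force: 34.1
```

Call:
apply_moves --steps '[{"travel":[0,0,0],"turn":[0,0,-0.8]},{"travel":[0,0,0],"turn":[0,0,-0.8]},{"travel":[0,0,0],"turn":[0,0,-0.8]},{"travel":[0,0,0],"turn":[0,0,-0.8]},{"travel":[0,0,0],"turn":[0,0,-0.8]}]'

```text
time_s: 5.18
ee_pos: [520.1, -220.6, 89.0]
tool_rot: [-3.138, 0.085, -0.003]
contact_force: [1.3, 4.4, 6.1]
width: 0.18
grasp_force: 34.1
```

Call:
apply_moves --steps '[{"travel":[0,0,0],"turn":[0,0,-0.8]},{"travel":[0,0,0],"turn":[0,0,-0.8]},{"travel":[0,0,0],"turn":[0,0,-0.8]},{"travel":[0,0,0],"turn":[0,0,-0.8]},{"travel":[0,0,0],"turn":[0,0,-0.8]}]'

```text
time_s: 5.6
ee_pos: [520.0, -219.6, 89.0]
tool_rot: [-3.105, -0.462, -0.003]
contact_force: [0.9, 6.9, 6.2]
width: 0.181
grasp_force: 34.2
```

Call:
apply_moves --steps '[{"travel":[0,0,0],"turn":[0,0,-0.2]},{"travel":[0,0,0],"turn":[0,0,0]},{"travel":[0,0,0],"turn":[0,0,0]},{"travel":[0,0,0],"turn":[0,0,0]}]'

```text
time_s: 5.93
ee_pos: [520.0, -219.5, 89.0]
tool_rot: [-3.101, -0.485, -0.003]
contact_force: [0.3, 5.6, 6.2]
width: 0.18
grasp_force: 34.3
```

```bash
python3 - <<'E'
from h import *
import cv2
go(518.5,-222,88,.309)
b=env.grab_frame("side")[:,:,::-1];a=env.grab_frame("top")[:,:,::-1]
print(proj("side",(580,-203,70)),proj("side",(518,-222,80)),proj("top",(518,-222,80)))
cv2.imwrite("pics/s1.png",b);cv2.imwrite("pics/t1.png",a)
o=np.zeros((500,800,3),np.uint8)
o[:,:400]=cv2.resize(b[180:280,330:410],None,fx=5,fy=5,interpolation=cv2.INTER_CUBIC)
o[:,400:]=cv2.resize(a[205:305,335:415],None,fx=5,fy=5,interpolation=cv2.INTER_CUBIC)
cv2.imwrite("pics/c3.png",o)
E
```

```text
t 5.93 pos [ 520.  -219.5   89. ] phi 0.310 zaxis [ 0.002  0.003 -1.   ] F [0.3 5.6 6.2] w 0.180 g 34.3
shift [-2.2  1.9  1. ] turn deg [-0.13 -0.14  0.09]
(np.float64(347.50693154882356), np.float64(220.18794378979126)) (np.float64(369.8103565286059), np.float64(219.35919222171714)) (np.float64(374.629598362108), np.float64(253.28837577756798))
```

View pics/c3.png

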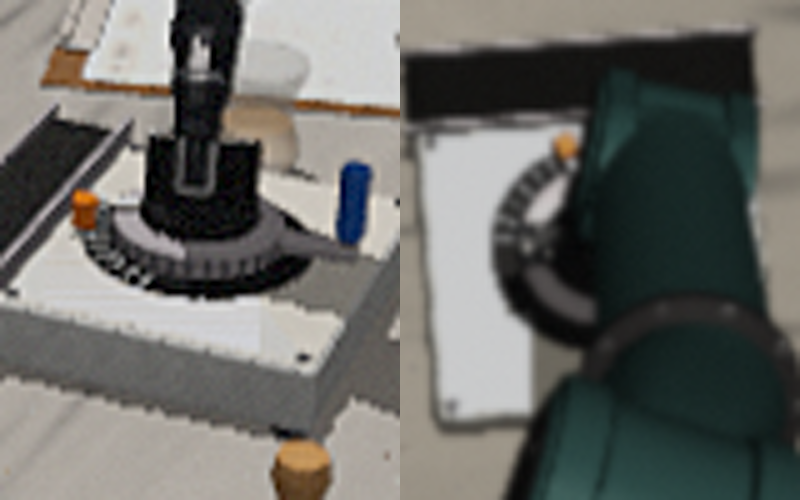

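The gripper hides the pointer here: the side crop shows only the tab at (85,210) and the post at (353,200). I'll let go, lift and move aside to look.

Call:
apply_moves --steps '[{"travel":[0,0,0],"turn":[0,0,0]},{"travel":[0,0,0],"turn":[0,0,0]},{"travel":[0,0,0],"turn":[0,0,0]},{"travel":[0,0,0],"turn":[0,0,0]},{"travel":[0,0,0],"turn":[0,0,0]}]' --claw 1

```text
time_s: 6.45
ee_pos: [518.4, -223.3, 88.1]
tool_rot: [3.104, 0.48, -0.001]
contact_force: [0.2, -0.7, 0.0]
width: 0.874
grasp_force: 0.0
```

Call:
apply_moves --steps '[{"travel":[0,0,-1],"turn":[0,0,0]},{"travel":[0,0,-1],"turn":[0,0,0]},{"travel":[0,0,-1],"turn":[0,0,0]},{"travel":[0,0,-1],"turn":[0,0,0]},{"travel":[0,0,-1],"turn":[0,0,0]}]'

```text
time_s: 6.87
ee_pos: [518.2, -223.0, 214.3]
tool_rot: [-3.105, -0.48, 0.001]
contact_force: [-0.2, -0.1, -0.3]
width: 1.005
grasp_force: 0.0
```

Call:
apply_moves --steps '[{"travel":[0.305,-0.953,0],"turn":[0,0,0]},{"travel":[0.305,-0.953,0],"turn":[0,0,0]},{"travel":[0.305,-0.953,0],"turn":[0,0,0]},{"travel":[0.305,-0.953,0],"turn":[0,0,0]},{"travel":[0.305,-0.953,0],"turn":[0,0,0]}]'

```text
time_s: 7.28
ee_pos: [518.6, -96.9, 213.3]
tool_rot: [3.104, 0.48, -0.0]
contact_force: [1.0, 1.3, -0.5]
width: 1.0
grasp_force: 0.0
```

Call:
apply_moves --steps '[{"travel":[0.305,-0.953,0],"turn":[0,0,0]},{"travel":[0.305,-0.953,0],"turn":[0,0,0]},{"travel":[0.305,-0.953,0],"turn":[0,0,0]},{"travel":[0.305,-0.953,0],"turn":[0,0,0]},{"travel":[0.305,-0.953,0],"turn":[0,0,0]}]'

```text
time_s: 7.7
ee_pos: [518.9, 28.2, 213.2]
tool_rot: [3.104, 0.48, -0.0]
contact_force: [0.9, -0.6, 0.9]
width: 0.999
grasp_force: 0.0
```

```bash
python3 - <<'E'
from h import *
import cv2
a=env.grab_frame("top")[:,:,::-1]
cv2.imwrite("pics/t2.png",a)
cv2.imwrite("pics/c4.png",cv2.resize(a[225:287,345:405],None,fx=9,fy=9,interpolation=cv2.INTER_CUBIC))
E
```

```text
(no output)
```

View pics/c4.png

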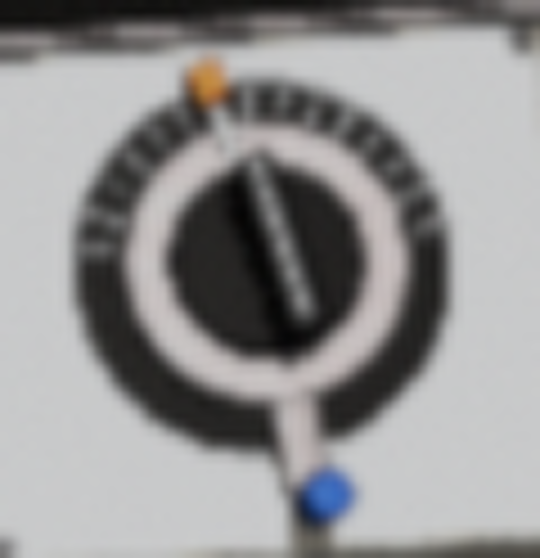

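The view shows the bar line from (305,315) to (255,155), the tab top at (207,83), the white pointer tip near (217,115), the disc centre (262,264) and the ring centre (268,262).

```bash
python3 - <<'E'
from h import *
f=lambda u,v,z:at("top",345+(u+.5)/9-.5,225+(v+.5)/9-.5,z)
an=lambda d:(np.hypot(*d).round(1),np.arctan2(d[1],d[0]).round(3))
A,B=f(305,315,118.5),f(255,155,118.5);print("bar",A,B,(A+B)/2,an(B-A))
for c in (f(262,264,53),f(268.5,262,67.5)):
  print(c)
  for z in(68,73):print("tab",an(f(207,83,z)-c))
  for z in(70,78):print("tip",an(f(216,113,z)-c))
  print("post",an(f(327,495,115.5)-c))
a=__import__('cv2').imread("pics/t2.png").astype(int)[225:287,345:405]
m=(a[:,:,2]-a[:,:,0]>60);v,u=np.nonzero(m);print("orange",u.mean()+345,v.mean()+225,len(u))
c=np.array([518.5,-221]);print(an(at("top",u.mean()+345,v.mean()+225,70)-c))
m=(a[:,:,0]-a[:,:,2]>60);v,u=np.nonzero(m);print("blue",at("top",u.mean()+345,v.mean()+225,112))
go(420,-150,100,0)
E
```

```text
bar [ 493.44818274 -229.28684018] [ 549.14920806 -212.88419842] [ 521.2986954 -221.0855193] (np.float64(58.1), np.float64(0.286))
[ 519.5388687  -221.84131321]
tab (np.float64(66.4), np.float64(0.311))
tab (np.float64(65.7), np.float64(0.322))
tip (np.float64(54.9), np.float64(0.323))
tip (np.float64(53.9), np.float64(0.345))
post (np.float64(89.1), np.float64(-2.98))
[ 518.39716667 -222.58896241]
tab (np.float64(67.7), np.float64(0.316))
tab (np.float64(67.0), np.float64(0.327))
tip (np.float64(56.2), np.float64(0.329))
tip (np.float64(55.3), np.float64(0.35))
post (np.float64(87.8), np.float64(-2.986))
orange 367.6 233.93333333333334 15
(np.float64(66.3), np.float64(0.299))
blue [ 431.53480334 -237.08821714]
t 7.75 pos [519.2  35.  213.5] phi 0.315 zaxis [ 0.001  0.004 -1.   ] F [-0.3  3.3  0.6] w 1.001 g 0.0
shift [-151.8  145.6  112.6] turn deg [-0.23 -0.09 18.03]
```

Call:
apply_moves --steps '[{"travel":[0,0,0],"turn":[0,0,0.83]},{"travel":[0,0,0],"turn":[0,0,0.83]},{"travel":[0,0,0],"turn":[0,0,0]},{"travel":[0,0,0],"turn":[0,0,0]}]'

```text
time_s: 8.08
ee_pos: [519.1, 27.1, 213.2]
tool_rot: [3.131, 0.258, -0.0]
contact_force: [0.8, -0.4, -1.0]
width: 1.001
grasp_force: 0.0
```

```bash
python3 -c "
from h import *
go(432,-237,80,.165)"
```

```text
t 8.08 pos [519.1  27.1 213.2] phi 0.164 zaxis [-0. -0. -1.] F [ 0.8 -0.4 -1. ] w 1.001 g 0.0
shift [-129.1  246.3  133.3] turn deg [ 0.02  0.02 -0.04]
```

Call:
apply_moves --steps '[{"travel":[-0.516,0.985,0],"turn":[0,0,0]},{"travel":[-0.516,0.985,0],"turn":[0,0,0]},{"travel":[-0.516,0.985,0],"turn":[0,0,0]},{"travel":[-0.516,0.985,0],"turn":[0,0,0]},{"travel":[-0.516,0.985,0],"turn":[0,0,0]}]'

```text
time_s: 8.5
ee_pos: [474.8, -106.1, 213.3]
tool_rot: [3.131, 0.258, -0.0]
contact_force: [0.2, 0.5, 0.2]
width: 1.0
grasp_force: 0.0
```

Call:
apply_moves --steps '[{"travel":[-0.516,0.985,0],"turn":[0,0,0]},{"travel":[-0.516,0.985,0],"turn":[0,0,0]},{"travel":[-0.516,0.985,0],"turn":[0,0,0]},{"travel":[-0.516,0.985,0],"turn":[0,0,0]},{"travel":[-0.516,0.985,0],"turn":[0,0,0]}]'

```text
time_s: 8.92
ee_pos: [431.0, -238.1, 213.4]
tool_rot: [3.131, 0.257, 0.0]
contact_force: [-0.2, -0.4, 1.2]
width: 1.0
grasp_force: 0.0
```

Call:
apply_moves --steps '[{"travel":[0,0,0],"turn":[0,0,0]},{"travel":[0,0,0],"turn":[0,0,0]},{"travel":[0,0,1],"turn":[0,0,0]},{"travel":[0,0,1],"turn":[0,0,0]},{"travel":[0,0,1],"turn":[0,0,0]}]'

```text
time_s: 9.33
ee_pos: [432.9, -235.5, 138.0]
tool_rot: [3.131, 0.26, 0.004]
contact_force: [0.3, 0.1, 0.6]
width: 1.004
grasp_force: 0.0
```

Call:
apply_moves --steps '[{"travel":[0,0,1],"turn":[0,0,0]},{"travel":[0,0,1],"turn":[0,0,0]},{"travel":[0,0,0.33],"turn":[0,0,0]},{"travel":[0,0,0],"turn":[0,0,0]},{"travel":[0,0,0],"turn":[0,0,0]}]'

```text
time_s: 9.75
ee_pos: [432.3, -235.8, 80.2]
tool_rot: [-3.13, -0.258, 0.0]
contact_force: [0.2, 0.2, 0.9]
width: 0.998
grasp_force: 0.0
```

Call:
apply_moves --steps '[{"travel":[0,0,0],"turn":[0,0,0]},{"travel":[0,0,0],"turn":[0,0,0]},{"travel":[0,0,0],"turn":[0,0,0]},{"travel":[0,0,0],"turn":[0,0,0]},{"travel":[0,0,0],"turn":[0,0,0]}]' --claw 0 --squeeze 25

```text
time_s: 10.17
ee_pos: [432.2, -236.7, 80.7]
tool_rot: [3.131, 0.255, 0.002]
contact_force: [0.1, 0.7, -0.2]
width: 0.3
grasp_force: 0.0
```

Call:
apply_moves --steps '[{"travel":[0,0,0],"turn":[0,0,0]},{"travel":[0,0,0],"turn":[0,0,0]},{"travel":[0,0,0],"turn":[0,0,0]},{"travel":[0,0,0],"turn":[0,0,0]},{"travel":[0,0,0],"turn":[0,0,0]}]'

```text
time_s: 10.58
ee_pos: [431.9, -236.0, 80.6]
tool_rot: [-3.131, -0.256, -0.0]
contact_force: [-0.3, 1.4, 6.0]
width: 0.203
grasp_force: 25.1
```

Call:
apply_moves --steps '[{"travel":[0.0086,-0.2456,0],"turn":[0,0,0.8]},{"travel":[0.0086,-0.2456,0],"turn":[0,0,0.8]},{"travel":[0.0086,-0.2456,0],"turn":[0,0,0.8]},{"travel":[0.0086,-0.2456,0],"turn":[0,0,0.8]},{"travel":[0.0086,-0.2456,0],"turn":[0,0,0.8]}]'

```text
time_s: 11.0
ee_pos: [431.6, -206.4, 80.6]
tool_rot: [3.127, -0.298, -0.001]
contact_force: [-2.8, -1.4, 5.7]
width: 0.201
grasp_force: 25.1
```

Call:
apply_moves --steps '[{"travel":[0.0086,-0.2456,0],"turn":[0,0,0.8]},{"travel":[0.0086,-0.2456,0],"turn":[0,0,0.8]},{"travel":[0.0086,-0.2456,0],"turn":[0,0,0.8]},{"travel":[0.0086,-0.2456,0],"turn":[0,0,0.8]},{"travel":[0.0086,-0.2456,0],"turn":[0,0,0.8]}]'

```text
time_s: 11.42
ee_pos: [441.7, -177.6, 80.6]
tool_rot: [3.027, -0.837, -0.003]
contact_force: [-3.1, -1.4, 7.5]
width: 0.204
grasp_force: 25.3
```

```bash
python3 -c "
from h import *
go(518.7,-221.5,80,0)
p=env.get_state()['ee_pos'][:2]-np.array([518.7,-221.5]);print(np.hypot(*p),np.arctan2(p[1],p[0]))"
```

```text
t 11.42 pos [ 441.7 -177.6   80.6] phi -0.540 zaxis [-0.002  0.    -1.   ] F [-3.1 -1.4  7.5] w 0.204 g 25.3
shift [88.6 -1.9  0.5] turn deg [ 3.000e-02  1.000e-01 -3.092e+01]
88.61971240080581 2.6227958193234056
```

Call:
apply_moves --steps '[{"travel":[0.0086,-0.2456,0],"turn":[0,0,0.8]},{"travel":[0.0086,-0.2456,0],"turn":[0,0,0.8]},{"travel":[0.0086,-0.2456,0],"turn":[0,0,0.8]},{"travel":[0.0086,-0.2456,0],"turn":[0,0,0.8]},{"travel":[0.0086,-0.2456,0],"turn":[0,0,0.8]}]'

```text
time_s: 11.83
ee_pos: [461.2, -154.1, 80.6]
tool_rot: [2.836, -1.351, -0.004]
contact_force: [-4.1, -0.5, 7.1]
width: 0.201
grasp_force: 25.4
```

Call:
apply_moves --steps '[{"travel":[0.0086,-0.2456,0],"turn":[0,0,0.8]},{"travel":[0.0086,-0.2456,0],"turn":[0,0,0.8]},{"travel":[0,0,0],"turn":[0,0,0]},{"travel":[0,0,0],"turn":[0,0,0]}]'

```text
time_s: 12.17
ee_pos: [468.1, -149.1, 80.5]
tool_rot: [2.733, -1.54, -0.009]
contact_force: [-7.8, -5.0, 12.5]
width: 0.197
grasp_force: 26.2
```

```bash
python3 -c "
from h import *
go(518.7,-221.5,80,0)
p=env.get_state()['ee_pos'][:2]-np.array([518.7,-221.5]);print(np.hypot(*p),np.arctan2(p[1],p[0]))"
```

```text
t 12.17 pos [ 468.1 -149.1   80.5] phi -1.026 zaxis [-0.007 -0.001 -1.   ] F [-7.8 -5.  12.5] w 0.197 g 26.2
shift [88.1 -5.8  0.2] turn deg [  0.25   0.33 -58.81]
88.33108691116244 2.1808683009683416
```

Call:
apply_moves --steps '[{"travel":[0,-0.16,0],"turn":[0,0,0]},{"travel":[0,0,0],"turn":[0,0,0]},{"travel":[0,-0.16,0],"turn":[0,0,0]},{"travel":[0,0,0],"turn":[0,0,0]},{"travel":[0,0,0],"turn":[0,0,0]}]'

```text
time_s: 12.58
ee_pos: [468.2, -148.9, 80.3]
tool_rot: [2.724, -1.545, -0.02]
contact_force: [-19.1, -12.9, 18.2]
width: 0.201
grasp_force: 29.4
```

```bash
python3 -c "
from h import *
go(518.7,-221.5,80,0)
p=env.get_state()['ee_pos'][:2]-np.array([518.7,-221.5]);print(np.hypot(*p),np.arctan2(p[1],p[0]))"
```

```text
t 12.58 pos [ 468.2 -148.9   80.3] phi -1.032 zaxis [-0.016 -0.003 -1.   ] F [-19.1 -12.9  18.2] w 0.201 g 29.4
shift [88.3 -6.1 -0.3] turn deg [  0.62   0.75 -59.12]
88.46203617559318 2.178927601488449
```

Call:
apply_moves --steps '[{"travel":[0,0.25,0],"turn":[0,0,0]},{"travel":[0,0,0],"turn":[0,0,0]}]'

```text
time_s: 12.75
ee_pos: [468.1, -149.1, 80.4]
tool_rot: [2.731, -1.543, -0.01]
contact_force: [-10.9, -6.1, 11.7]
width: 0.204
grasp_force: 26.5
```

Call:
apply_moves --steps '[{"travel":[0,0,0],"turn":[0,0,0]},{"travel":[0,0,0],"turn":[0,0,0]},{"travel":[0,0,0],"turn":[0,0,0]},{"travel":[0,0,0],"turn":[0,0,0]},{"travel":[0,0,0],"turn":[0,0,0]}]' --claw 0.8

```text
time_s: 13.17
ee_pos: [475.2, -145.5, 80.0]
tool_rot: [-2.739, 1.537, -0.001]
contact_force: [0.9, -0.4, -0.8]
width: 0.802
grasp_force: 0.0
```

Call:
apply_moves --steps '[{"travel":[0,0,-1],"turn":[0,0,0]},{"travel":[0,0,-1],"turn":[0,0,0]},{"travel":[0,0,-1],"turn":[0,0,-1]},{"travel":[0,0,-1],"turn":[0,0,-1]},{"travel":[0,0,-1],"turn":[0,0,-1]}]'

```text
time_s: 13.58
ee_pos: [474.5, -145.7, 206.1]
tool_rot: [2.919, -1.161, -0.0]
contact_force: [-0.9, 0.8, 0.2]
width: 0.802
grasp_force: 0.0
```

Call:
apply_moves --steps '[{"travel":[0,0,0],"turn":[0,0,-1]},{"travel":[0,0,0],"turn":[0,0,-1]},{"travel":[0,0,0],"turn":[0,0,-1]},{"travel":[0,0,0],"turn":[0,0,-1]},{"travel":[0,0,0],"turn":[0,0,-1]}]'

```text
time_s: 14.0
ee_pos: [474.6, -145.6, 205.1]
tool_rot: [-3.101, 0.502, -0.0]
contact_force: [-0.3, -0.5, 0.5]
width: 0.802
grasp_force: 0.0
```

Call:
apply_moves --steps '[{"travel":[0,0,0],"turn":[0,0,-1]},{"travel":[0,0,0],"turn":[0,0,-1]},{"travel":[0,0,0],"turn":[0,0,-1]},{"travel":[0,0,0],"turn":[0,0,-1]},{"travel":[0,0,0],"turn":[0,0,-0.4]}]'

```text
time_s: 14.42
ee_pos: [474.6, -145.7, 205.0]
tool_rot: [-3.14, -0.098, -0.0]
contact_force: [-0.6, -0.5, 0.7]
width: 0.799
grasp_force: 0.0
```

Call:
apply_moves --steps '[{"travel":[0,0,0],"turn":[0,0,0]},{"travel":[0,0,0],"turn":[0,0,0]},{"travel":[0,0,0],"turn":[0,0,0]}]'

```text
time_s: 14.67
ee_pos: [474.5, -145.9, 205.0]
tool_rot: [-3.14, -0.09, 0.0]
contact_force: [0.2, -0.5, -0.8]
width: 0.797
grasp_force: 0.0
```

```bash
python3 -c "
from h import *
go(524.2,149.5,126,.042)"
```

```text
t 14.67 pos [ 474.5 -145.9  205. ] phi 0.058 zaxis [-0.  0. -1.] F [ 0.2 -0.5 -0.8] w 0.797 g 0.0
shift [  66.6 -292.1   79. ] turn deg [-0.    0.    0.89]
```

Call:
apply_moves --steps '[{"travel":[0.222,-0.974,0],"turn":[0,0,0]},{"travel":[0.222,-0.974,0],"turn":[0,0,0]},{"travel":[0.222,-0.974,0],"turn":[0,0,0]},{"travel":[0.222,-0.974,0],"turn":[0,0,0]},{"travel":[0.222,-0.974,0],"turn":[0,0,0]}]'

```text
time_s: 15.08
ee_pos: [495.2, -21.7, 205.1]
tool_rot: [3.14, 0.09, 0.0]
contact_force: [0.3, 0.1, -0.4]
width: 0.799
grasp_force: 0.0
```

Call:
apply_moves --steps '[{"travel":[0.222,-0.974,0],"turn":[0,0,0]},{"travel":[0.222,-0.974,0],"turn":[0,0,0]},{"travel":[0.222,-0.974,0],"turn":[0,0,0]},{"travel":[0.222,-0.974,0],"turn":[0,0,0]},{"travel":[0.222,-0.974,0],"turn":[0,0,0]}]'

```text
time_s: 15.5
ee_pos: [515.7, 101.6, 205.0]
tool_rot: [3.14, 0.091, -0.0]
contact_force: [0.6, -0.1, 0.7]
width: 0.803
grasp_force: 0.0
```

Call:
apply_moves --steps '[{"travel":[0.222,-0.974,0],"turn":[0,0,0]},{"travel":[0.222,-0.974,0],"turn":[0,0,0.18]},{"travel":[0,0,0],"turn":[0,0,0]},{"travel":[0,0,0],"turn":[0,0,0]},{"travel":[0,0,0],"turn":[0,0,0]}]'

```text
time_s: 15.92
ee_pos: [523.6, 149.0, 204.8]
tool_rot: [3.14, 0.066, -0.001]
contact_force: [-0.0, -1.2, -0.2]
width: 0.798
grasp_force: 0.0
```

```bash
python3 - <<'E'
from h import *
import cv2
go(524.2,149.5,126,.042)
a=env.grab_frame("top")[:,:,::-1];b=env.grab_frame("side")[:,:,::-1]
cv2.imwrite("pics/t3.png",a);cv2.imwrite("pics/s3.png",b)
o=np.zeros((558,800,3),np.uint8)
o[:,:540]=cv2.resize(a[225:287,345:405],None,fx=9,fy=9,interpolation=cv2.INTER_CUBIC)
o[:360,540:]=cv2.resize(b[210:300,270:330],None,fx=4,fy=4,interpolation=cv2.INTER_CUBIC)
cv2.imwrite("pics/c5.png",o)
E
```

```text
t 15.92 pos [523.6 149.  204.8] phi 0.042 zaxis [-0.001 -0.001 -1.   ] F [-0.  -1.2 -0.2] w 0.798 g 0.0
shift [ 0.7 -0.5 78.8] turn deg [0.05 0.04 0.02]Traceback (most recent call last):
  File "<stdin>", line 8, in <module>
ValueError: could not broadcast input array from shape (360,240,3) into shape (360,260,3)
```

```bash
python3 - <<'E'
import cv2,numpy as np
a=cv2.imread("pics/t3.png");b=cv2.imread("pics/s3.png")
o=np.zeros((558,800,3),np.uint8)
o[:,:540]=cv2.resize(a[225:287,345:405],None,fx=9,fy=9,interpolation=cv2.INTER_CUBIC)
o[:360,540:780]=cv2.resize(b[210:300,270:330],None,fx=4,fy=4,interpolation=cv2.INTER_CUBIC)
cv2.imwrite("pics/c5.png",o)
E
```

```text
(no output)
```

View pics/c5.png

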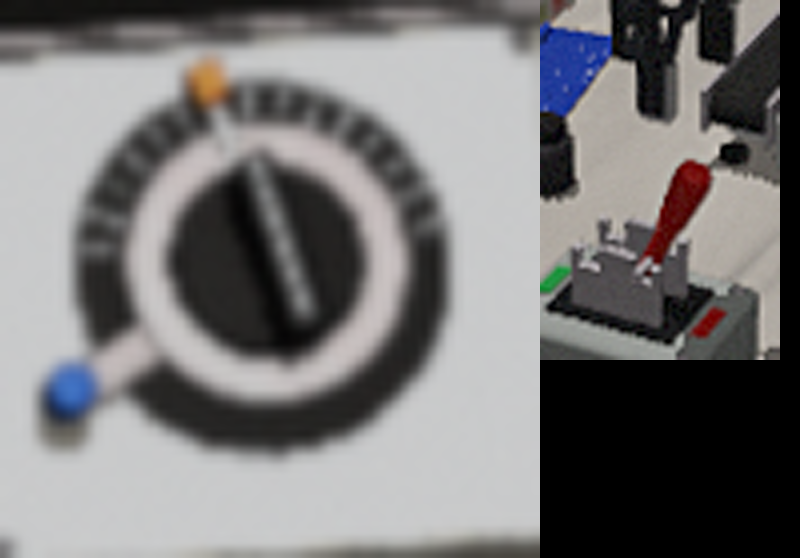

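The pointer (255,155)-(305,315) still points at the tab (207,83), and the post has swung to (70,392), at the stop. The toggle is upright between the open fingers. Now I'll grip it.

Call:
apply_moves --steps '[{"travel":[0,0,1],"turn":[0,0,0]},{"travel":[0,0,1],"turn":[0,0,0]},{"travel":[0,0,1],"turn":[0,0,0]},{"travel":[0,0,0.15],"turn":[0,0,0]},{"travel":[0,0,0],"turn":[0,0,0]}]'

```text
time_s: 16.43
ee_pos: [522.7, 147.9, 125.1]
tool_rot: [3.139, 0.064, -0.006]
contact_force: [0.7, -0.3, 0.4]
width: 0.8
grasp_force: 0.0
```

Call:
apply_moves --steps '[{"travel":[0,0,0],"turn":[0,0,0]},{"travel":[0,0,0],"turn":[0,0,0]},{"travel":[0,0,0],"turn":[0,0,0]},{"travel":[0,0,0],"turn":[0,0,0]},{"travel":[0,0,0],"turn":[0,0,0]}]' --claw 0 --squeeze 50

```text
time_s: 16.85
ee_pos: [524.8, 151.8, 128.0]
tool_rot: [-3.138, -0.068, -0.004]
contact_force: [-2.3, 2.5, 4.8]
width: 0.256
grasp_force: 48.6
```

Call:
apply_moves --steps '[{"travel":[0,0,0],"turn":[0,0,0]},{"travel":[0,0,0],"turn":[0,0,0]},{"travel":[0,0,0],"turn":[0,0,0]},{"travel":[0,0,0],"turn":[0,0,0]}]'

```text
time_s: 17.18
ee_pos: [524.8, 151.8, 128.0]
tool_rot: [-3.138, -0.068, -0.004]
contact_force: [-1.1, 4.0, 5.8]
width: 0.256
grasp_force: 48.6
```

```bash
python3 -c "
from h import *
go(524.2,149.5,126,.042)"
```

```text
t 17.18 pos [524.8 151.8 128. ] phi 0.044 zaxis [ 0.003  0.003 -1.   ] F [-1.1  4.   5.8] w 0.256 g 48.6
shift [-0.7  2.3  2. ] turn deg [-0.17 -0.15  0.09]
```

Call:
apply_moves --steps '[{"travel":[-0.08,-0.08,-0.19],"turn":[0,0,0]},{"travel":[-0.08,0,-0.19],"turn":[0,0,0]},{"travel":[-0.08,0,-0.19],"turn":[0,0,0]},{"travel":[0,0,0],"turn":[0,0,0]},{"travel":[0,0,0],"turn":[0,0,0]}]'

```text
time_s: 17.6
ee_pos: [519.1, 151.7, 141.0]
tool_rot: [-3.14, -0.067, -0.005]
contact_force: [4.2, 2.1, -5.8]
width: 0.25
grasp_force: 49.1
```

Call:
apply_moves --steps '[{"travel":[0,0,0],"turn":[0,0,0]}]'

```text
time_s: 17.68
ee_pos: [519.1, 151.7, 140.8]
tool_rot: [-3.14, -0.067, -0.004]
contact_force: [4.3, 2.0, -6.1]
width: 0.252
grasp_force: 49.1
```

```bash
python3 -c "
from h import *
go(524.2,149.5,126,.042)"
```

```text
t 17.68 pos [519.1 151.7 140.8] phi 0.042 zaxis [ 0.003  0.001 -1.   ] F [ 4.3  2.  -6.1] w 0.252 g 49.1
shift [ 4.9  2.4 14.8] turn deg [-0.04 -0.16  0.02]
```

Call:
apply_moves --steps '[{"travel":[0.409,0,-0.149],"turn":[0,0,0]},{"travel":[0.422,0,-0.108],"turn":[0,0,0]},{"travel":[0.431,0,-0.065],"turn":[0,0,0]},{"travel":[0.435,0,-0.022],"turn":[0,0,0]},{"travel":[0,0,0],"turn":[0,0,0]}]'

```text
time_s: 18.1
ee_pos: [562.0, 153.3, 148.8]
tool_rot: [-3.141, -0.066, -0.0]
contact_force: [-1.3, 3.0, -6.4]
width: 0.253
grasp_force: 49.1
```

```bash
python3 -c "
from h import *
go(524.2,149.5,126,.042)"
```

```text
t 18.10 pos [562.  153.3 148.8] phi 0.042 zaxis [ 0.  0. -1.] F [-1.3  3.  -6.4] w 0.253 g 49.1
shift [-38.    2.3  22.8] turn deg [-0.01 -0.   -0.  ]
```

Call:
apply_moves --steps '[{"travel":[0.435,0,0.022],"turn":[0,0,0]},{"travel":[0.431,0,0.065],"turn":[0,0,0]},{"travel":[0.422,0,0.108],"turn":[0,0,0]},{"travel":[0.409,0,0.149],"turn":[0,0,0]},{"travel":[0,0,0],"turn":[0,0,0]}]'

```text
time_s: 18.52
ee_pos: [604.4, 155.2, 139.7]
tool_rot: [-3.141, -0.066, -0.001]
contact_force: [-2.7, 3.7, -4.8]
width: 0.251
grasp_force: 49.2
```

```bash
python3 -c "
from h import *
go(524.2,149.5,126,.042)"
```

```text
t 18.52 pos [604.4 155.2 139.7] phi 0.042 zaxis [ 0.  0. -1.] F [-2.7  3.7 -4.8] w 0.251 g 49.2
shift [-80.4   2.3  13.7] turn deg [-0.02 -0.02 -0.  ]
```

Call:
apply_moves --steps '[{"travel":[-0.08,0,0.19],"turn":[0,0,0]},{"travel":[-0.08,0,0.19],"turn":[0,0,0]},{"travel":[-0.08,0,0.19],"turn":[0,0,0]},{"travel":[0,0,0],"turn":[0,0,0]},{"travel":[0,0,0],"turn":[0,0,0]}]'

```text
time_s: 18.93
ee_pos: [602.6, 155.4, 129.9]
tool_rot: [-3.138, -0.066, -0.021]
contact_force: [2.2, 2.4, 6.8]
width: 0.247
grasp_force: 50.3
```

```bash
python3 -c "
from h import *
go(524.2,149.5,126,.042)"
```

```text
t 18.93 pos [602.6 155.4 129.9] phi 0.042 zaxis [ 0.013  0.003 -1.   ] F [2.2 2.4 6.8] w 0.247 g 50.3
shift [-78.7   2.6   2.9] turn deg [-0.13 -0.76 -0.  ]
```

Call:
apply_moves --steps '[{"travel":[-0.1,0,0],"turn":[0,0,0]},{"travel":[-0.1,0,0],"turn":[0,0,0]},{"travel":[0,0,0],"turn":[0,0,0]},{"travel":[0,0,0],"turn":[0,0,0]}]'

```text
time_s: 19.27
ee_pos: [600.1, 155.3, 130.9]
tool_rot: [-3.137, -0.065, -0.029]
contact_force: [5.1, 2.3, 7.2]
width: 0.252
grasp_force: 50.3
```

```bash
python3 -c "
from h import *
go(524.2,149.5,126,.042)"
```

```text
t 19.27 pos [600.1 155.3 130.9] phi 0.042 zaxis [ 0.019  0.004 -1.   ] F [5.1 2.3 7.2] w 0.252 g 50.3
shift [-76.2   2.6   3.4] turn deg [-0.17 -1.08 -0.02]
```

Call:
apply_moves --steps '[{"travel":[0,0,0],"turn":[0,0,0]},{"travel":[0,0,0],"turn":[0,0,0]},{"travel":[0,0,0],"turn":[0,0,0]},{"travel":[0,0,0],"turn":[0,0,0]},{"travel":[0,0,0],"turn":[0,0,0]}]' --claw 0.8

```text
time_s: 19.68
ee_pos: [591.2, 153.5, 125.9]
tool_rot: [3.14, 0.066, -0.001]
contact_force: [0.7, 0.2, -0.1]
width: 0.799
grasp_force: 0.0
```

Call:
apply_moves --steps '[{"travel":[0,0,-1],"turn":[0,0,0]},{"travel":[0,0,-1],"turn":[0,0,0]},{"travel":[0,0,-1],"turn":[0,0,0]},{"travel":[0,0,-1],"turn":[0,0,0]},{"travel":[0,0,0],"turn":[0,0,0]}]'

```text
time_s: 20.1
ee_pos: [594.7, 154.8, 231.1]
tool_rot: [-3.139, -0.066, -0.014]
contact_force: [0.4, 0.5, 0.8]
width: 0.801
grasp_force: 0.0
```

```bash
python3 - <<'E'
from h import *
import cv2
go(524.2,149.5,126,.042)
b=env.grab_frame("side")[:,:,::-1]
cv2.imwrite("pics/s4.png",b)
a=cv2.imread("pics/s3.png")
cv2.imwrite("pics/c6.png",np.hstack([cv2.resize(x[225:325,255:335],None,fx=5,fy=5,interpolation=cv2.INTER_CUBIC) for x in(a,b)]))
y,p=.042,np.array([560.6,152.5,60])
for a in(-.4,.4):
  for r in(92+23,97+23): print(a,r,proj("side",p+r*np.array([np.sin(a)*np.cos(y),np.sin(a)*np.sin(y),np.cos(a)])))
E
```

```text
t 20.10 pos [594.7 154.8 231.1] phi 0.042 zaxis [ 0.009  0.002 -1.   ] F [0.4 0.5 0.8] w 0.801 g 0.0
shift [-71.6   2.6 104.5] turn deg [-0.12 -0.5   0.01]
-0.4 115 (np.float64(309.0410486374774), np.float64(251.60471899423732))
-0.4 120 (np.float64(309.82486936025515), np.float64(250.06075747319707))
0.4 115 (np.float64(274.60706837074275), np.float64(242.74518878994442))
0.4 120 (np.float64(273.8282885617811), np.float64(240.8447785091097))
```

View pics/c6.png

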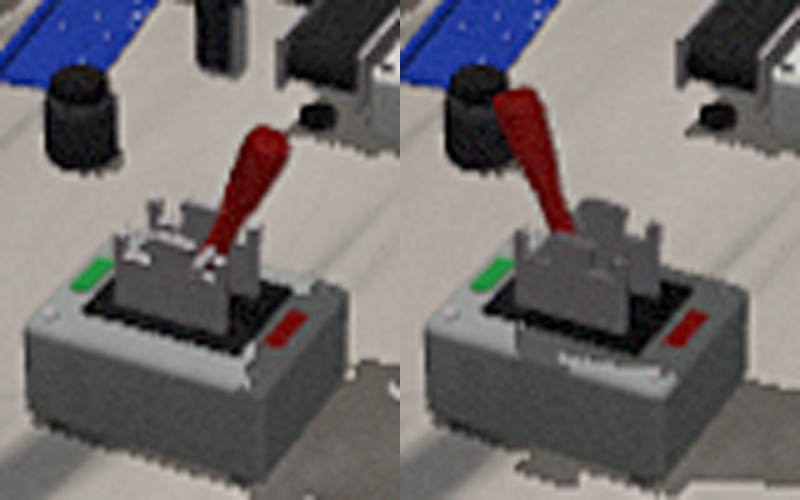

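The toggle is over on the green side, with its end near (520,97) in the crop. That looks a little short of the predicted home position, so I'll fit its silhouette.

```bash
python3 - <<'E'
from h import *
import cv2
from scipy.optimize import least_squares
y=.042
def mask(f):
    a=cv2.imread(f).astype(int)[236:292,255:330]
    m=np.uint8((a[:,:,2]>60)&(a[:,:,2]>2.2*a[:,:,1])&(a[:,:,2]>2*a[:,:,0]))
    n,l,s,c=cv2.connectedComponentsWithStats(m); 
    k=1+np.argmax(s[1:,4]);print(f,s[k],c[k]+[255,236]);return (l==k).astype(float)
def model(p,a,d):
    ex=np.array([np.sin(a)*np.cos(y),np.sin(a)*np.sin(y),np.cos(a)])
    u=np.array([np.cos(y)*np.cos(a),np.sin(y)*np.cos(a),-np.sin(a)]);v=np.cross(ex,u)
    im=np.zeros((56*8,75*8),np.uint8)
    pts=[]
    for r,R in((72,9),(104,12),(112,11),(115,7)):
        for t in np.linspace(0,2*np.pi,24): pts.append(proj("side",p+(r+d)*ex+R*(np.cos(t)*u+np.sin(t)*v)))
    q=((np.array(pts)-[255,236]+.5)*8).astype(np.int32)
    cv2.fillConvexPoly(im,cv2.convexHull(q),255)
    return cv2.resize(im,(75,56),interpolation=cv2.INTER_AREA)/255.
m0,m1=mask("pics/s3.png"),mask("pics/s4.png")
# compare upper part only (head): rows above the gate
from itertools import product
w0=np.zeros_like(m0);w0[:30]=1; w1=np.zeros_like(m0);w1[:26]=1
best=min(((w0*abs(model(np.array([560.6+dx,152+dy,60]),-.4,0)-m0)).sum(),dx,dy) for dx,dy in product(range(-8,9,1),range(-8,9,1)))
print(best)
p=np.array([560.6+best[1],152+best[2],60])
r=sorted(((w1*abs(model(p,a,d)-m1)).sum(),round(a,2),d) for a,d in product(np.arange(.1,.56,.02),range(0,16)))[:12]
print(r)
E
```

```text
pics/s3.png [ 41  14  17  26 173] [304.12716763 261.08092486]
pics/s4.png [ 18   7  17  28 192] [281.03125    254.36458333]Traceback (most recent call last):
  File "<stdin>", line 24, in <module>
  File "<stdin>", line 24, in <genexpr>
  File "<stdin>", line 16, in model
  File "h.py", line 9, in proj
    c=env.get_calibration(n);T=c["world_from_camera"];q=T[:3,:3].T@(np.array(p)-T[:3,3])
ValueError: time passes only in moves, steps and waits
```

```bash
sed -i 's/^from workcell import env/from workcell import env\nCAL={n:env.get_calibration(n) for n in("side","top")}/; s/c=env.get_calibration(n)/c=CAL[n]/' h.py
python3 - <<'E'
from h import *
import cv2
from itertools import product
y=.042
def mask(f):
    a=cv2.imread(f).astype(int)[236:292,255:330]
    m=np.uint8((a[:,:,2]>60)&(a[:,:,2]>2.2*a[:,:,1])&(a[:,:,2]>2*a[:,:,0]))
    n,l,s,c=cv2.connectedComponentsWithStats(m)
    return (l==1+np.argmax(s[1:,4])).astype(float)
def model(p,a,d):
    ex=np.array([np.sin(a)*np.cos(y),np.sin(a)*np.sin(y),np.cos(a)])
    u=np.array([np.cos(y)*np.cos(a),np.sin(y)*np.cos(a),-np.sin(a)]);v=np.cross(ex,u)
    q=[proj("side",p+(r+d)*ex+R*(np.cos(t)*u+np.sin(t)*v)) for r,R in((72,9),(104,12),(112,11),(115,7)) for t in np.linspace(0,6.28,24)]
    im=np.zeros((56*8,75*8),np.uint8)
    cv2.fillConvexPoly(im,cv2.convexHull(((np.array(q)-[255,236]+.5)*8).astype(np.int32)),255)
    return cv2.resize(im,(75,56),interpolation=cv2.INTER_AREA)/255.
m0,m1=mask("pics/s3.png"),mask("pics/s4.png")
b=min((abs(model(np.array([560.6+i,152+j,60]),-.4,0)-m0)[:30].sum(),i,j) for i,j in product(range(-8,9,2),range(-8,9,2)))
print(b);p=np.array([560.6+b[1],152+b[2],60])
r=sorted((abs(model(p,a,d)-m1)[:26].sum().round(1),round(a,2),d) for a,d in product(np.arange(.14,.56,.04),range(0,16,2)))
print(r[:10],[x for x in r if x[1] in(.38,.42)][:4])
E
```

```text
(np.float64(26.65098039215686), -2, 4)
[(np.float64(32.8), np.float64(0.34), 0), (np.float64(38.5), np.float64(0.34), 2), (np.float64(48.1), np.float64(0.34), 4), (np.float64(50.9), np.float64(0.3), 0), (np.float64(55.5), np.float64(0.3), 2), (np.float64(57.2), np.float64(0.34), 6), (np.float64(60.6), np.float64(0.38), 0), (np.float64(62.2), np.float64(0.3), 4), (np.float64(68.5), np.float64(0.34), 8), (np.float64(71.3), np.float64(0.38), 2)] [(np.float64(60.6), np.float64(0.38), 0), (np.float64(71.3), np.float64(0.38), 2), (np.float64(80.8), np.float64(0.38), 4), (np.float64(91.2), np.float64(0.38), 6)]
```

```bash
python3 -c "
from workcell import env
print(env.close_job())"
```

```text
the job is handed in; nothing more can be done
None
```

I handed the job in after about 20 s of robot time, and no verdict came back: the pointer is on the orange tab, the lock ring is hard against its stop, and the toggle is on the green side, with the last image fit putting it home in its notch.

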